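Nest the corner trim in the angle rest and run the paddle sander

TASK

Nest the loose pine corner trim in the steel angle rest on the sanding rig, fully home along the V with its long leg against the steep face on the robot's side and its end up against the sanding disc, and let go of it. Then flip the sander's lock-off lever right forward, towards the disc, squeeze the paddle fully home against the barrel and keep it there for about a second, then let it spring back out. Leave the trim nested, the lever forward and everything else on the bench where it is.

Things in the scene. Friction and masses are not known exactly. Their poses are not given: they have to be found in the camera images.
- trim: Loose pine L section, 160 mm long, 60 g, 8 mm thick; outside, long leg 60 mm, foot 36 mm. Starts lying on its foot on the bench, long leg upright, foot pointing away from the robot. Origin: outer corner (heel) line, mid length. x along the foot (0 to 36 mm), z up the long leg (0 to 60 mm; it fills x = 0 to 8), y along its length (-80 to 80).
- rest: Fixed V of 4 mm steel angle, inner legs 30 mm, in line with the sander. Origin: inner corner line, in the plane of the disc's face. y along the V away from the disc (steel from 15 to 145 mm); z up the steep leg, on the robot's side, leaning 25 degrees from vertical towards the robot; x up the other leg, away from the robot. Trim home: its axes match these, its origin at x = 0, y = 80, z = 0 mm.
- sander: Straight sander, grey barrel clamped on a plywood board (the rig). Origin: barrel axis, 143 mm above the bench. y along the barrel forward to the disc; x out of the paddle's side, away from the robot, 25 degrees upward; z across, up, leaning 25 degrees to the robot (come in along -z, close along x). Barrel 38 x 38 mm in x, z, from y = -110 to 70 mm; clamps 50 x 50 mm at y = -98 and 84.
- disc (a point): Centre of the sanding disc's face, 115 mm along y from the sander's origin; axes as the sander's. The disc is 100 mm across, 13 mm thick, fixed and hard: the trim's end stops against it. The trim does not slide home by itself, it must be pushed down into the V and along it. Nested, its long leg stands 30 mm out above the rest's steep leg: room to hold it.
- lamp (a point): Middle of the underside of a fixed bar lamp, 26 mm wide, 230 mm long along the barrel, over the paddle: about 260 mm above the barrel's axis and 35 mm beyond it as seen from the robot. It keeps the tool from coming straight down on the paddle; its post (18 mm) stands behind the sander's rear end. Axes as the sander's board, z up.
- paddle_pad (a point): Point to squeeze: outer face of the black paddle near its free (rear) end, 94 mm behind its hinge, bare for 20 mm either side; x points out. The paddle is 120 mm long, 26 wide, 5 thick, hinged at its front end, on the barrel's +x face. Over paddle and barrel it measures 55 mm here when out, 46 mm when home.
- paddle (a joint): Paddle angle: 0 sprung out, 0.10 rad fully home. Sprung: about 5 N at the pad to start, 10 N fully home. While the lock-off lever is back its toe stands on the barrel and the paddle gives only a little (under 0.05), not home.
- lever_tip (a point): Tip of the lock-off lever, a bare metal tab 24 mm long, 16 mm wide (across the barrel), 5 mm thick, that stands out of the middle of the paddle. Its pivot lies in the paddle's thickness at x = 29, y = 8, z = 0 mm of the sander's frame; it leans 43 degrees backward when back and 46 degrees forward when forward, the tip moving some 33 mm along the barrel.
- lock_lever (a joint): Lock-off lever angle: 0 back (locked), 1.55 rad fully forward on its stop; the paddle is free above about 1.4. Stiff: it takes 2 to 5 N to push and stays where it is left; pushing on to 15 N against the stop does no harm.
- cork_block: Bystander, loose on the rig's board: cork sanding block, 45 x 100 x 30 mm.
- hammer: Bystander: claw hammer lying on the right, 280 mm.
- screwdriver: Bystander: screwdriver lying on the right, 190 mm.
- screw_jar: Bystander: glass jar, 68 mm across, 85 mm tall, on the left.
- glue: Bystander: white bottle on the left, 56 mm across, 150 mm tall.
- bracket: Bystander: small steel angle bracket on the left, 50 mm long, 40 x 40 x 5 mm.
Not all that is in view belongs to the job. What is shaped like the trim but green or red is not meant.

How it is judged (in metres and radians):
On the way, in this order (a step that is already met when the one before it is completed fails the run):
1. the trim lies nested in the rest, end at the disc, and is let go (x of trim in the frame of rest between -0.004 and 0.004 m and z of trim in the frame of rest between -0.004 and 0.004 m and y of trim in the frame of rest between 0.076 and 0.087 m and angle between the y axis of trim and the y axis of rest, either way round below 0.06 rad and angle between the z axis of trim and the z axis of rest, either way round below 0.1 rad and contact force between the fingers and trim below 0.1 N), for 0.2 s.
2. the lock-off lever is fully forward while the paddle is still out (value of joint lock_lever above 1.4 rad and value of joint paddle below 0.03 rad), for 0.1 s.
3. the paddle is squeezed home against the barrel and kept there (value of joint paddle above 0.088 rad and value of joint lock_lever above 1.35 rad), for 0.7 s.
At the end, for the whole second after the job is handed in: The trim lies still, nested in the rest (heel within 4 mm of the V's inner corner, legs within 0.1 rad of the rest's, length within 0.06 rad) with its end within 7 mm of the disc; the lever is forward (above 1.35 rad) and the paddle has sprung back out (below 0.02 rad) (x of trim in the frame of rest between -0.004 and 0.004 m and z of trim in the frame of rest between -0.004 and 0.004 m and y of trim in the frame of rest between 0.076 and 0.087 m and angle between the y axis of trim and the y axis of rest, either way round below 0.06 rad and angle between the z axis of trim and the z axis of rest, either way round below 0.1 rad and value of joint lock_lever above 1.35 rad and value of joint paddle below 0.02 rad and linear speed of trim below 0.01 m/s); the robot touches nothing.
It fails at once if a bystander is shifted by more than 40 mm (distance of any of hammer, screwdriver, screw_jar, glue, bracket, cork_block from where it was at the start of the episode above 0.04 m).
It also fails if it takes over 67 s, if anything falls off the work surface, if the arm or the gripper's body presses on something with over 40 N, if the wrist force passes 120 N, or if a joint passes its speed limit or range.

ROBOT

A 6-joint arm with a two-finger parallel gripper is mounted at the origin on the work surface. World frame = base frame: x ahead of the robot, y to its left, z up, the work surface at z = 0. Lengths are in m, angles in degrees, forces in N, time in s.
With the tool pointing down it reaches from about 0.25 to 0.725 m from the base axis. Payload 9.7 kg.
Tool frame: the origin (TCP) lies at the very end of the fingers, on their centre line; the grasp point (between the pads) lies 19 mm behind it; z points along the fingers, y is the line along which they close (so a half turn about z gives the same grasp; the last joint's range is limited). The gripper opens to 85 mm and grips with 20 to 120 N. Pads are 22 mm wide; open, the fingers measure 114 mm over their backs; the gripper's body (76 mm by 85 mm) begins 54 mm behind the grasp point. The pads swing forward as they close: fully open they stand 13 mm farther back than shut.
Start: joints at [65.489, 4.979, 10.078, 95.1, 0, 90], TCP at [0.228, 0.5, 0.231] pointing down, gripper open.
Joint ranges: [-179.16, 179.16], [-48.56, 103.87], [-65.8, 70.77], [-126.05, 130.52], [-82.76, 87.17], [-180, 180]. Speed limits (degrees/s): [127.2, 127.2, 147.25, 180, 180, 180].

INTERFACE

Orientations are given as [roll, pitch, yaw] about the fixed x, y, z axes, in that order (R = Rz(yaw) Ry(pitch) Rx(roll)).
In Python, from workcell import bot, viewer, finder gives the robot as it stands. The module is installed in compiled form; this text tells all that it offers.
- The arm moves only by the shell command python3 -m inch 'ROWS' [FORCE]. ROWS is JSON, a list that holds one entry, the list of rows, each a list of 7 numbers: the opening in per cent of the stroke, from 0 (shut) to 100 (fully open), then the shift along the tool's x, y, z in mm, then the turn, a rotation vector about the tool's x, y, z in degrees. In form: [[[grip, tx, ty, tz, ax, ay, az], ...]]. A call has 1 to 8 rows; each row shifts and turns the commanded pose from where the row before left it, along the tool's axes as they then stand; what a row does not reach is not made up. A row lasts 1/8 s, in which the tool goes at most 62.5 mm and 10.7 degrees, less where a joint would pass 70% of its speed; a pose out of reach is approached as far as the arm can. A call with a gripper value outside its range is refused whole. The fingers move at their own pace and stop on an object; FORCE is the grip in N (left out, the last holds). Time passes only in rows, so rows that do not move let the fingers close. It gives the time, the measured TCP pose, the force, the opening and the grip force at its end, in the units of the state.
- bot.get_obs(): the state, without advancing time (a new reading comes with each control period).
- viewer.camera(name): name is "side" or "top"; returns a dict with "pixels" (420x560x3 uint8, red, green, blue), "vfov" (degrees; the focal length in pixels is half the picture's height over the tangent of half this angle, whatever the lens; pixels are square), "cx", "cy" (the principal point, pixels), "k1" (the pictures are not rectified: a ray, as slopes to the right and down, at radius r is drawn at 1 + k1 r^2 times it, then the intrinsics apply), "R" (3x3) and "t" (3): a world point X has camera coordinates R X + t. Camera axes: x right, y down, z forward; pixel columns grow to the right and rows downward; lengths in m; the calibration is good to about 2 mm. A picture is of the moment at which its call begins. There is no depth.
- bot.job_done(): hands the job in; it is judged then, once.
Trained networks look in the newest picture that a camera, given by its name, has taken for a name from the list of things; names that differ only in an ending like _2 or _b are one class to them, and where a whole thing is asked for, a point or a joint stands for the part that bears it (a point fixed in the world has none). Each returns a list of dicts, best first, with "conf" (0 to 1); they miss things now and then, are a little off and sometimes report something else, mostly with a low value. They report only what shows in the picture. A call takes as long as a camera call. They do not tell look-alikes from the thing itself.
- finder.outline_of(camera, thing): "pixels" (420x560 bool, what is visible of it) and "extent" ([centre column, centre row, width, height] in pixels, round what is visible of it).
- finder.mark_of(camera, thing): "position" ([column, row] in pixels: a listed point, or the origin of a listed thing).
The state is a dict: "time": time; "q": joint angles; "qd": joint speeds; "joint_efforts": joint torques, N m; "ee_pos": TCP position; "tcp_rot": TCP orientation; "wrist_force": force on the tool from outside, world axes, zero at the start; "torque": the same for the moment, N m; "opening": finger opening in m; "grasp_force": force on a finger pad.
Only numpy, scipy, OpenCV 4.12 (cv2) and the standard library are available. Lean on these libraries where they do the work, as an engineer would, in place of code of your own. Each camera call takes 0.05 s, during which the arm holds its last target. There are 200 camera calls.

## Working session

There is one attempt and no reset: what is moved stays moved. The work goes in short steps, Python scripts to look and compute and a shell command to move; the robot and the scene stay as the last step left them, time stands still between calls to the robot, and variables do not carry over. Pictures are saved under pics/ and viewed, at most 10 in all, crops included, and the job is handed in when it is done.

```bash
mkdir -p pics && cat > h.py <<'E'
import numpy as np, cv2
from workcell import bot, viewer, finder
from scipy.spatial.transform import Rotation as Ro
def f(c): return c["pixels"].shape[0]/2/np.tan(np.radians(c["vfov"])/2)
def ray(c,p):
    K=np.array([[f(c),0,c["cx"]],[0,f(c),c["cy"]],[0,0,1.]])
    u=cv2.undistortPoints(np.array([[p]],float),K,np.array([c["k1"],0,0,0.]))[0,0]
    R=np.array(c["R"]);d=R.T@np.array([u[0],u[1],1]);return -R.T@np.array(c["t"]),d/np.linalg.norm(d)
def tri(cs,ps):
    A=np.zeros((3,3));b=np.zeros(3);rs=[ray(c,p) for c,p in zip(cs,ps)]
    for o,d in rs: P=np.eye(3)-np.outer(d,d);A+=P;b+=P@o
    X=np.linalg.solve(A,b);return X,[np.linalg.norm((np.eye(3)-np.outer(d,d))@(X-o))*1e3 for o,d in rs]
def onz(c,p,z):
    o,d=ray(c,p);return o+d*(z-o[2])/d[2]
def proj(c,X):
    K=np.array([[f(c),0,c["cx"]],[0,f(c),c["cy"]],[0,0,1.]])
    return cv2.projectPoints(np.atleast_2d(np.array(X,float)),cv2.Rodrigues(np.array(c["R"]))[0],np.array(c["t"],float),K,np.array([c["k1"],0,0,0.]))[0][:,0]
E
python3 - <<'E'
from h import *
cs={n:viewer.camera(n) for n in("side","top")}
for n,c in cs.items():
    cv2.imwrite(f"pics/{n}0.png",c["pixels"][:,:,::-1]);print(n,(-np.array(c["R"]).T@c["t"]).round(3),np.array(c["R"]).round(2).tolist(),c["vfov"],c["k1"])
for t in "trim rest sander disc lamp paddle_pad lever_tip cork_block hammer screwdriver screw_jar glue bracket".split():
    r={n:finder.mark_of(n,t) for n in cs}
    print(t,{n:[(np.round(x["position"]).tolist(),round(x["conf"],2)) for x in v[:3]] for n,v in r.items()})
    if r["side"] and r["top"]:
        X,e=tri([cs["side"],cs["top"]],[r["side"][0]["position"],r["top"][0]["position"]]);print("   ",X.round(4),np.round(e,1))
print(bot.get_obs())
E
```

```text
side [ 0.155 -0.718  0.869] [[0.85, -0.52, -0.01], [-0.33, -0.52, -0.78], [0.4, 0.67, -0.62]] 54.95036707008645 -0.11553504394177802
top [ 0.356 -0.047  1.567] [[-0.01, -1.0, -0.01], [-0.99, 0.01, -0.14], [0.14, 0.01, -0.99]] 42.97540956994882 0.022046944613945896
trim {'side': [([226.0, 347.0], 0.97), ([212.0, 268.0], 0.8), ([256.0, 297.0], 0.69)], 'top': [([230.0, 268.0], 0.95), ([325.0, 300.0], 0.8), ([293.0, 251.0], 0.59)]}
    [ 0.4216  0.1673 -0.5344] [8. 8.]
rest {'side': [([285.0, 211.0], 0.57)], 'top': [([243.0, 183.0], 0.94)]}
    [0.6353 0.0643 0.1361] [2.3 2.3]
sander {'side': [([307.0, 234.0], 0.83)], 'top': [([286.0, 186.0], 0.91)]}
    [ 0.6263 -0.0555  0.1395] [1.9 1.9]
disc {'side': [([284.0, 209.0], 0.73)], 'top': [([242.0, 185.0], 0.63)]}
    [0.6301 0.0645 0.1435] [0.1 0.1]
lamp {'side': [([334.0, 157.0], 0.62)], 'top': [([311.0, 152.0], 0.9)]}
    [ 0.6533 -0.1108  0.3995] [0.9 0.9]
paddle_pad {'side': [([322.0, 232.0], 0.53)], 'top': [([298.0, 174.0], 0.71)]}
    [ 0.6542 -0.0869  0.1582] [0.3 0.3]
lever_tip {'side': [([326.0, 252.0], 0.54), ([320.0, 224.0], 0.3
[... 684 characters left out ...]
   [ 0.3919  0.368  -0.0024] [9.3 9.3]
{'time': 1.4, 'q': array([6.54894878e+01, 4.98086412e+00, 1.00775225e+01, 9.51017623e+01,
       4.69541598e-04, 8.99991819e+01]), 'qd': array([-0.10541518,  0.02203585,  0.09390419,  0.09162621,  0.04724691,
       -0.02979912]), 'joint_efforts': array([-8.45442137e-04, -5.20099676e+01,  4.64858937e+01,  1.66876423e-03,
       -5.83768383e-05, -3.65495282e-06]), 'ee_pos': array([0.22816182, 0.50041772, 0.23125909]), 'tcp_rot': array([-1.79994896e+02, -4.69614477e-04,  1.55490306e+02]), 'wrist_force': array([ 0.23179752, -1.10209349,  0.14729225]), 'torque': array([0.00238419, 0.00535665, 0.02414079]), 'grasp_force': 0.0, 'opening': 0.08546649922274452}
```

View pics/side0.png

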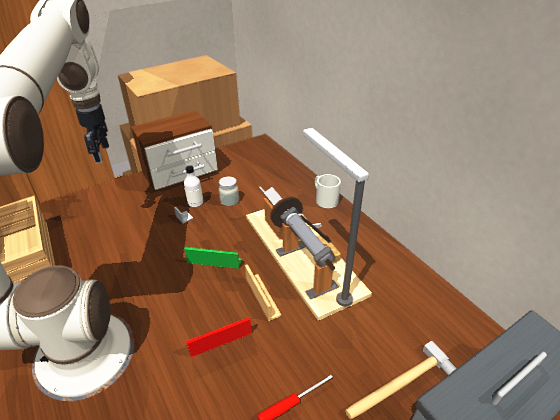

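View pics/top0.png

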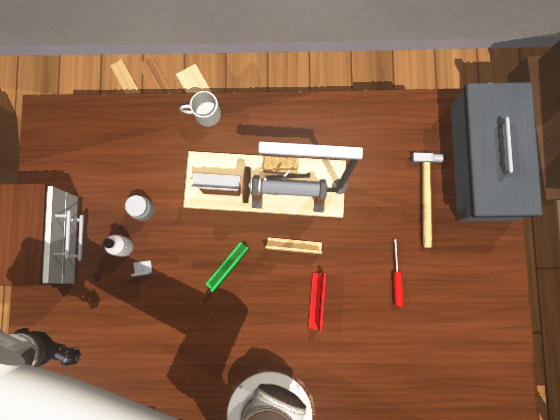

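The pine trim is at side (262,292) and top (294,246). Its look-alikes are green at side (212,258) / top (227,267) and red at side (220,336) / top (317,301). By the description I choose pine. The rig is at side (305,235) / top (285,186), with its rest at top (216,182). The paddle and lever are on the far side under the lamp.

```bash
cat >> h.py <<'E'
from scipy.optimize import minimize, least_squares
def box(a,b): return np.array([[x,y,z] for x in(a[0],b[0]) for y in(a[1],b[1]) for z in(a[2],b[2])],float)
TRIM=[box((0,-.08,0),(.036,.08,.008)),box((0,-.08,0),(.008,.08,.06))]
def sil(c,parts,R,t,s=2):
    m=np.zeros((420*s,560*s),np.uint8)
    for P in parts:
        cv2.fillConvexPoly(m,cv2.convexHull(np.round((proj(c,P@R.T+t)+.5)*s-.5).astype(np.int32)),1)
    return cv2.resize(m.astype(np.float32),(560,420),interpolation=cv2.INTER_AREA)
def iou(a,b): return np.minimum(a,b).sum()/np.maximum(a,b).sum()
def wire(img,c,parts,R,t,off,s,col):
    for P in parts:
        p=proj(c,P@R.T+t)
        for i in range(8):
            for j in range(i):
                if bin(i^j).count("1")==1: cv2.line(img,*[tuple(int(v) for v in (p[k]+.5-off)*s) for k in(i,j)],col,1)
def rigR(yaw): return Ro.from_euler("z",yaw).as_matrix()@Ro.from_euler("y",-25,degrees=True).as_matrix()
SAND=[box((-.019,-.11,-.019),(.019,.07,.019)),box((-.05,.102,-.05),(.05,.115,.05))]
REST=[box((-.004,.015,-.004),(0,.145,.03)),box((-.004,.015,-.004),(.03,.145,0))]
E
cat > fit.py <<'E'
from h import *
cs={n:viewer.camera(n) for n in("side","top")}
near={"side":(262,292),"top":(294,246)};M={}
for n in cs:
    L=finder.outline_of(n,"trim")
    k=min(L,key=lambda o:np.hypot(*(np.array(o["extent"][:2])-near[n])));print(n,np.round(k["extent"]),k["conf"]);M[n]=k["pixels"].astype(np.float32)
def cost(p):
    R=Ro.from_euler("z",p[2]).as_matrix();return -sum(iou(sil(cs[n],TRIM,R,np.array([p[0],p[1],0])),M[n]) for n in cs)
x0=onz(cs["top"],near["top"],.0);best=None
for yw in(-.1,0,.1):
    r=minimize(cost,[x0[0]-.01,x0[1],yw],method="Nelder-Mead",options=dict(initial_simplex=np.array([[0,0,0],[.015,0,0],[0,.015,0],[0,0,.08]])+[x0[0]-.01,x0[1],yw]))
    if best is None or r.fun<best.fun:best=r
print("trim",best.x,best.fun)
# rig from marks
pts={"sander":(0,0,0),"disc":(0,.115,0),"lever_tip":(.0465,-.0084,0),"paddle_pad":(.036,None,0)}
obs=[]
near2={"lever_tip":{"side":(320,224),"top":(286,167)}}
for t in("sander","disc","rest","paddle_pad","lever_tip"):
    for n in cs:
        L=finder.mark_of(n,t)
        if t in near2: L=[o for o in L if np.hypot(*(np.array(o["position"])-near2[t][n]))<20]
        if L: obs.append((t,n,np.array(L[0]["position"])))
def res(p):
    R=rigR(p[2]);o=np.array([p[0],p[1],.143]);out=[]
    P={"sander":(0,0,0),"disc":(0,.115,0),"lever_tip":(.0465,-.0084,0),"paddle_pad":(.036,p[3],0),"rest":(p[4],.115,p[5])}
    for t,n,q in obs: out+=list(proj(cs[n],R@np.array(P[t])+o)[0]-q)
    return np.array(out)
s=least_squares(res,[.628,-.05,0,-.04,0,0],loss="soft_l1")
print("rig",s.x.round(4));print([(o[0],o[1],r.round(1).tolist()) for o,r in zip(obs,res(s.x).reshape(-1,2))])
np.save("fit.npy",np.r_[best.x,s.x])
rows=[]
for n,o1,o2 in(("side",(225,255),(245,170)),("top",(250,215),(185,140))):
    tiles=[]
    for off,(w,h),sc in((o1,(80,75),5),(o2,(100,75) if 0 else (133,100),3)):
        im=cv2.resize(cs[n]["pixels"][off[1]:off[1]+h,off[0]:off[0]+w,::-1],None,fx=sc,fy=sc,interpolation=cv2.INTER_CUBIC)[:300,:400].copy()
        R=Ro.from_euler("z",best.x[2]).as_matrix();wire(im,cs[n],TRIM,R,np.array([best.x[0],best.x[1],0]),np.array(off),sc,(255,0,0))
        R=rigR(s.x[2]);o=np.array([s.x[0],s.x[1],.143]);wire(im,cs[n],SAND,R,o,np.array(off),sc,(0,255,0))
        wire(im,cs[n],REST,R,o+R@np.array([s.x[4],.115,s.x[5]]),np.array(off),sc,(0,0,255))
        tiles.append(cv2.copyMakeBorder(im,0,300-im.shape[0],0,400-im.shape[1],cv2.BORDER_CONSTANT))
    rows.append(np.hstack(tiles))
cv2.imwrite("pics/fit1.png",np.vstack(rows))
E
python3 fit.py
```

```text
side [263. 293.  34.  55.] 0.71
top [295. 243.  54.  21.] 0.75
trim [ 0.4548398  -0.07391672 -0.09626992] -1.794233798980713
rig [ 0.6236 -0.0505 -0.0973 -0.0437 -0.0123 -0.0204]
[('sander', 'top', [-1.7, -1.8]), ('disc', 'side', [-0.6, 0.7]), ('disc', 'top', [-0.2, -0.3]), ('rest', 'top', [0.0, 0.0]), ('paddle_pad', 'side', [0.6, -0.8]), ('paddle_pad', 'top', [0.1, 0.3]), ('lever_tip', 'top', [3.7, 3.1])]
```

View pics/fit1.png

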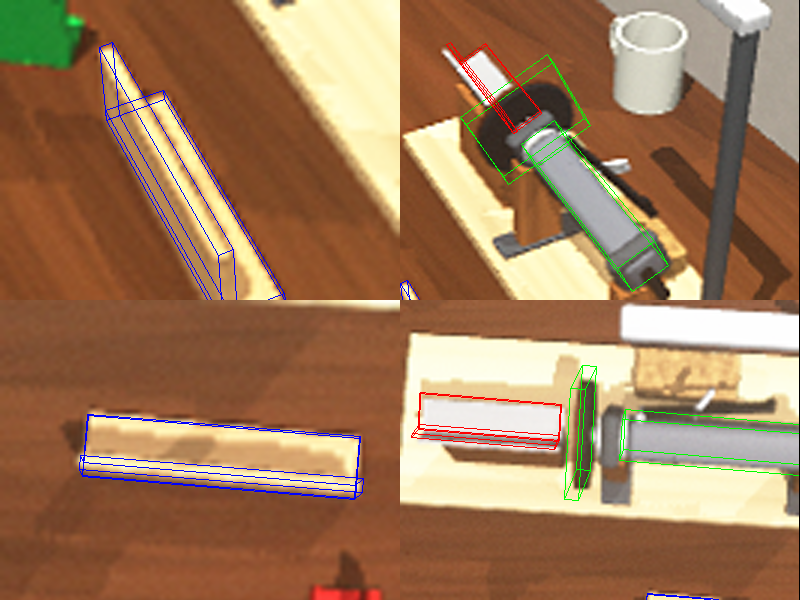

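Blue fits the pine trim well in both crops (side 262,292; top 294,246). The rig wireframe is a few mm off at the disc (green, tile about (580,435)), so I'll refine it from the outlines.

```bash
cat >> h.py <<'E'
def cyl(r,y0,y1): 
    a=np.linspace(0,2*np.pi,24,endpoint=False);return np.array([[r*np.cos(t),y,r*np.sin(t)] for y in(y0,y1) for t in a])
E
cat > fit2.py <<'E'
from h import *
cs={n:viewer.camera(n) for n in("side","top")}
M={}
for t in("rest","sander"):
    for n in cs:
        L=finder.outline_of(n,t);print(t,n,[(np.round(o["extent"]),round(o["conf"],2)) for o in L[:2]])
        if L:M[t,n]=L[0]["pixels"].astype(np.float32)
v=np.load("fit.npy");s=v[3:]
R=rigR(s[2]);r0=np.array([s[0],s[1],.143])+R@np.array([-.012,.115,-.02])
def cost(p):
    return -sum(iou(sil(cs[n],REST,rigR(p[3]),p[:3]),M["rest",n]) for n in cs if("rest",n) in M)+ .5*((p[3]+.095)/.03)**2*.02
if any(k[0]=="rest" for k in M):
    x0=np.r_[r0,-.095]
    r=minimize(cost,x0,method="Nelder-Mead",options=dict(initial_simplex=x0+np.vstack([np.zeros(4),np.diag([.01,.01,.01,.04])]),maxiter=400));print("rest",r.x.round(4),r.fun)
rows=[]
for n,off in(("side",(245,165)),("top",(180,140))):
    sc=4;w,h=200,75
    w,h=(100,75) if 0 else (200,75)
    def draw(off,which):
        im=cv2.resize(cs[n]["pixels"][off[1]:off[1]+75,off[0]:off[0]+100,::-1],None,fx=4,fy=4,interpolation=cv2.INTER_CUBIC).copy()
        for t,col in(("rest",(0,0,255)),("sander",(0,255,0))):
            if(t,n) in M and t in which:
                m=cv2.resize(M[t,n][off[1]:off[1]+75,off[0]:off[0]+100],None,fx=4,fy=4,interpolation=cv2.INTER_NEAREST).astype(np.uint8)
                cv2.drawContours(im,cv2.findContours(m,cv2.RETR_EXTERNAL,cv2.CHAIN_APPROX_NONE)[0],-1,col,1)
        return im
    rows.append(np.hstack([draw(off,("rest",)),draw((off[0]+(20 if n=="side" else 75),off[1]+(28 if n=="side" else 10)),("sander",))]))
cv2.imwrite("pics/fit2.png",np.vstack(rows))
E
python3 fit2.py
```

```text
rest side [(array([274., 197.,  18.,  17.]), 0.43)]
rest top []
sander side [(array([303., 233.,  64.,  76.]), 0.97), (array([314., 228.,  31.,  28.]), 0.55)]
sander top [(array([291., 185.,  94.,  36.]), 0.9), (array([140., 206.,  31.,  27.]), 0.17)]
rest [ 0.6252  0.1135  0.1205 -0.0956] -0.5529453939607655
```

View pics/fit2.png

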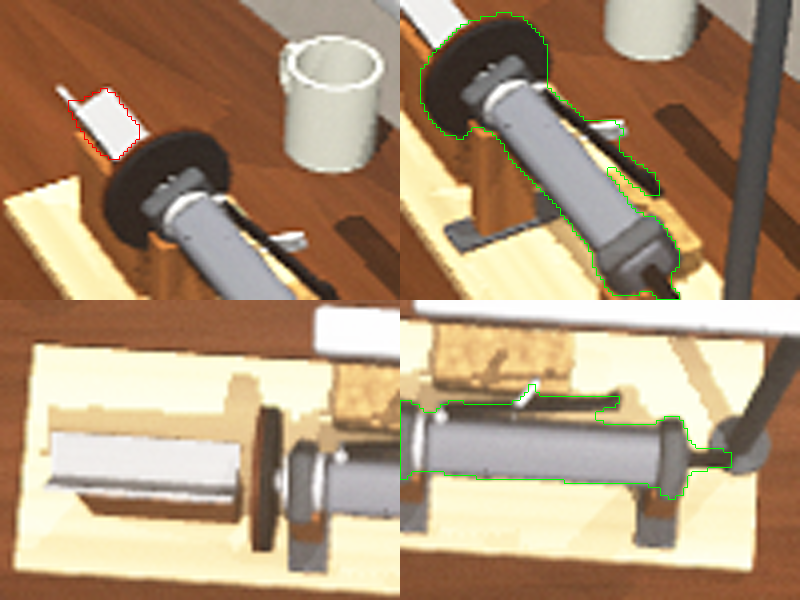

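```bash
cat > fit3.py <<'E'
from h import *
cs={n:viewer.camera(n) for n in("side","top")}
pad=np.array([[x0+dx,y,z] for x0,y in((.022,.05),(.034,-.07)) for dx in(0,.005) for z in(-.013,.013)])
S=[box((-.019,-.11,-.019),(.019,.07,.019)),cyl(.05,.102,.115),box((-.025,-.108,-.025),(.025,-.088,.025)),box((-.025,.074,-.025),(.025,.094,.025)),pad,cyl(.01,.06,.11)]
M={n:finder.outline_of(n,"sander")[0]["pixels"].astype(np.float32) for n in cs}
def c(p,ns=("side","top")): return -sum(iou(sil(cs[n],S,rigR(p[2]),np.array([p[0],p[1],.143+(p[3] if len(p)>3 else 0)])),M[n]) for n in ns)
x0=np.array([.626,-.052,-.095,0])
r=minimize(c,x0,method="Nelder-Mead",options=dict(initial_simplex=x0+np.vstack([np.zeros(4),np.diag([.01,.01,.03,.005])])))
r3=minimize(c,x0[:3],method="Nelder-Mead",options=dict(initial_simplex=x0[:3]+np.vstack([np.zeros(3),np.diag([.01,.01,.03])])))
print("sander",r.x.round(4),r.fun,r3.x.round(4),r3.fun)
p=r3.x
T=[((238,187),(0,.015,0)),((50,178),(0,.145,0)),((240,143),(.03,.015,0)),((52,132),(.03,.145,0)),((238,200),(-.004,.015,.03)),((44,188),(-.004,.145,.03))]
Sd=[((107,88),(.03,.145,0)),((58,87),(-.002,.145,.03))]
obs=[("top",(np.array(a)+.5)/4-.5+(180,140),b) for a,b in T]+[("side",(np.array(a)+.5)/4-.5+(245,165),b) for a,b in Sd]
def res(q): return np.concatenate([(proj(cs[n],rigR(q[3])@np.array(b)+q[:3])[0]-a) for n,a,b in obs])
d=np.array([p[0],p[1],.143])+rigR(p[2])@[0,.115,0]
s=least_squares(res,np.r_[d,p[2]],loss="soft_l1");print("rest free",s.x.round(4),"disc",d.round(4));print(res(s.x).reshape(-1,2).round(1).tolist())
def res2(q): return np.r_[res(np.r_[np.array([p[0],p[1],.143])+rigR(q[2])@[q[0],.115+q[3],q[1]],q[2]]),(q[2]-p[2])/.01,q[3]/.002]
s=least_squares(res2,[0,0,p[2],0]);q=s.x;ro=np.array([p[0],p[1],.143])+rigR(q[2])@[q[0],.115+q[3],q[1]]
print("rest x,z in sander",q.round(4),"world",ro.round(4));print(res2(q)[:16].reshape(-1,2).round(1).tolist())
rows=[]
for n,off in(("side",(245,165)),("top",(180,140))):
    t=[]
    for off in (off,(off[0]+(20 if n=="side" else 75),off[1]+(28 if n=="side" else 10))):
        im=cv2.resize(cs[n]["pixels"][off[1]:off[1]+75,off[0]:off[0]+100,::-1],None,fx=4,fy=4,interpolation=cv2.INTER_CUBIC).copy()
        o=np.array([p[0],p[1],.143])
        wire(im,cs[n],[S[0],S[2],S[3],pad],rigR(p[2]),o,np.array(off),4,(0,255,0));wire(im,cs[n],REST,rigR(q[2]),ro,np.array(off),4,(0,0,255))
        for y in(.102,.115): cv2.polylines(im,[((proj(cs[n],cyl(.05,y,y)[:24]@rigR(p[2]).T+o)+.5-off)*4).astype(np.int32)],True,(255,255,0),1)
        t.append(im)
    rows.append(np.hstack(t))
cv2.imwrite("pics/fit3.png",np.vstack(rows))
np.savez("rig.npz",s=p,r=np.r_[ro,q[2]])
E
python3 fit3.py
```

```text
sander [ 0.6234 -0.0538 -0.0722 -0.0042] -1.7151286602020264 [ 0.6221 -0.0538 -0.0793] -1.6953747272491455
rest free [ 0.6315  0.0594  0.1148 -0.0611] disc [0.6312 0.0609 0.143 ]
[[0.2, -0.5], [0.5, -0.4], [-0.1, -0.0], [-0.1, 0.5], [-0.9, 0.4], [-0.1, 1.2], [0.5, -0.3], [0.7, 0.1]]
rest x,z in sander [-0.0121 -0.0261 -0.0745 -0.001 ] world [0.6306 0.0599 0.1142]
[[0.1, -0.2], [0.4, -0.7], [-0.1, 0.3], [-0.1, 0.2], [-1.2, 0.7], [-0.3, 0.9], [0.7, -0.3], [0.9, 0.0]]
```

View pics/fit3.png

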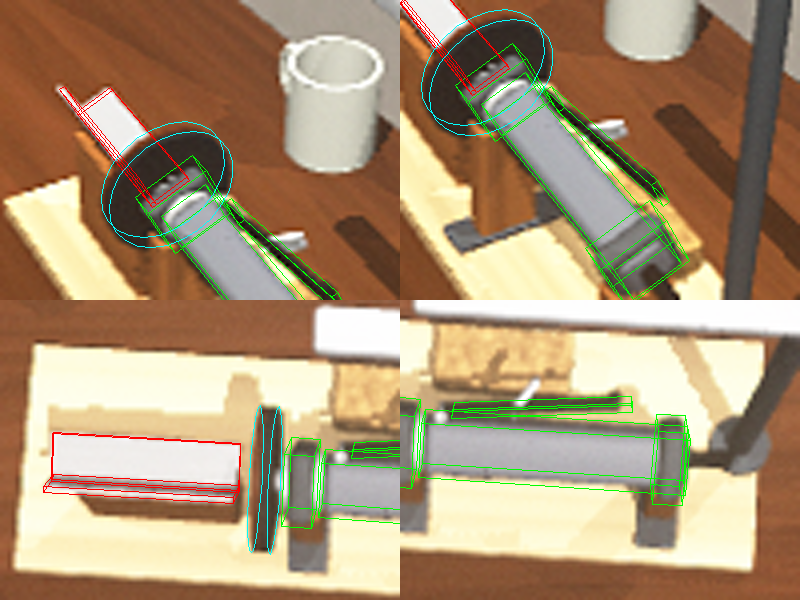

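The red rest and yellow disc overlays now fit both views, with a disc face centre near top (243,185). The paddle's hinge is about 8 mm further forward than modelled. Next is the approach to the trim.

```bash
cat >> h.py <<'E'
def pose():
    o=bot.get_obs();return np.array(o["ee_pos"]),Ro.from_euler("xyz",o["tcp_rot"],degrees=True)
def plan(P,R,n,start=None):
    p,r=start or pose();R=Ro.from_matrix(R);w=(r.inv()*R).as_rotvec(degrees=True);st=Ro.from_rotvec(w/n,degrees=True);d=(np.array(P)-p)/n
    print("n",n,"total shift in tool axes now",(r.inv().apply(np.array(P)-p)*1e3).round(1),"turn",w.round(2))
    cur=r
    for i in range(n): print((cur.inv().apply(d)*1e3).round(1).tolist(),(w/n).round(2).tolist()); cur=cur*st
def toolR(M): return np.column_stack([M[:,1],M[:,0],-M[:,2]])
E
python3 - <<'E'
from h import *
R=toolR(Ro.from_euler("z",-5.5,degrees=True).as_matrix())
plan([.4588,-.0743,.12],R,12)
E
```

```text
n 12 total shift in tool axes now [-448.3 -427.3  111.3] turn [-0.    0.   70.99]
[-37.4, -35.6, 9.3] [-0.0, 0.0, 5.92]
[-40.8, -31.6, 9.3] [-0.0, 0.0, 5.92]
[-43.9, -27.2, 9.3] [-0.0, 0.0, 5.92]
[-46.4, -22.5, 9.3] [-0.0, 0.0, 5.92]
[-48.5, -17.6, 9.3] [-0.0, 0.0, 5.92]
[-50.1, -12.5, 9.3] [-0.0, 0.0, 5.92]
[-51.1, -7.3, 9.3] [-0.0, 0.0, 5.92]
[-51.6, -2.0, 9.3] [-0.0, 0.0, 5.92]
[-51.5, 3.3, 9.3] [-0.0, 0.0, 5.92]
[-50.9, 8.6, 9.3] [-0.0, 0.0, 5.92]
[-49.7, 13.8, 9.3] [-0.0, 0.0, 5.92]
[-48.0, 18.9, 9.3] [-0.0, 0.0, 5.92]
```

```bash
python3 -m inch '[[[100,-37,-36,9,0,0,6],[100,-41,-32,9,0,0,6],[100,-44,-27,9,0,0,6],[100,-46,-22,9,0,0,6],[100,-48,-18,9,0,0,6],[100,-50,-12,9,0,0,6],[100,-51,-7,9,0,0,6],[100,-52,-2,9,0,0,6]]]' 60
python3 - <<'E'
from h import *
plan([.4588,-.0743,.12],toolR(Ro.from_euler("z",-5.5,degrees=True).as_matrix()),5)
E
```

```text
time: 3.6
ee_pos: [0.3802, 0.1153, 0.1593]
tcp_rot: [179.9, 0.0, 107.3]
wrist_force: [0.9, 0.5, 0.7]
opening: 0.0854
grasp_force: 0.0
n 5 total shift in tool axes now [-204.4   18.6   39.3] turn [ 6.00e-02 -1.00e-02  2.28e+01]
[-40.9, 3.7, 7.9] [0.01, -0.0, 4.56]
[-40.5, 7.0, 7.9] [0.01, -0.0, 4.56]
[-39.8, 10.2, 7.9] [0.01, -0.0, 4.56]
[-38.8, 13.3, 7.9] [0.01, -0.0, 4.56]
[-37.7, 16.3, 7.9] [0.01, -0.0, 4.56]
```

```bash
python3 -m inch '[[[100,-41,4,8,0,0,4.6],[100,-40.5,7,8,0,0,4.6],[100,-40,10,8,0,0,4.6],[100,-39,13,8,0,0,4.6],[100,-38,16,8,0,0,4.6],[100,0,0,0,0,0,0],[100,0,0,0,0,0,0]]]' 60
python3 - <<'E'
from h import *
plan([.4588,-.0743,.035],toolR(Ro.from_euler("z",-5.5,degrees=True).as_matrix()),3)
c=viewer.camera("side");d=viewer.camera("top")
a=cv2.resize(c["pixels"][215:365,165:315,::-1],None,fx=4,fy=4)[:, :400*1+0] if 0 else cv2.resize(c["pixels"][225:325,200:300,::-1],(400,400),interpolation=cv2.INTER_CUBIC)
b=cv2.resize(d["pixels"][195:295,245:345,::-1],(400,400),interpolation=cv2.INTER_CUBIC)
cv2.imwrite("pics/app.png",np.hstack([a,b]))
E
```

```text
time: 4.47
ee_pos: [0.4581, -0.0733, 0.1193]
tcp_rot: [-180.0, -0.0, 84.5]
wrist_force: [-0.5, 0.5, -0.3]
opening: 0.0856
grasp_force: 0.0
n 3 total shift in tool axes now [-1.   0.8 84.3] turn [-0.02 -0.01 -0.  ]
[-0.3, 0.3, 28.1] [-0.01, -0.0, -0.0]
[-0.3, 0.3, 28.1] [-0.01, -0.0, -0.0]
[-0.3, 0.3, 28.1] [-0.01, -0.0, -0.0]
```

View pics/app.png

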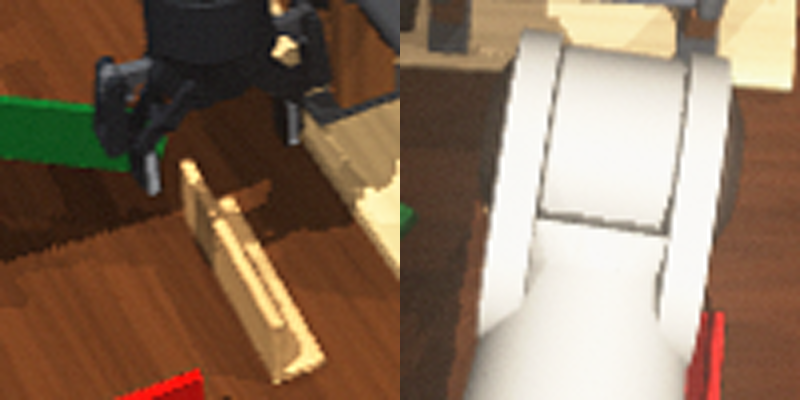

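The side crop shows the open fingers straddling the pine trim, with tips at crop (150,190) and (293,140), closing across its long leg. The choice is confirmed, so I descend and grip.

```bash
python3 -m inch '[[[100,0,0,28,0,0,0],[100,-1,1,28,0,0,0],[100,0,0,28,0,0,0],[100,0,0,0,0,0,0]]]' 60 && python3 -m inch '[[[0,0,0,0,0,0,0],[0,0,0,0,0,0,0],[0,0,0,0,0,0,0],[0,0,0,0,0,0,0],[0,0,0,0,0,0,0],[0,0,0,0,0,0,0]]]' 60
```

```text
time: 5.08
ee_pos: [0.4579, -0.0735, 0.034]
tcp_rot: [-179.8, -0.0, 84.6]
wrist_force: [-1.2, 0.5, 0.2]
opening: 0.0855
grasp_force: 0.0
time: 5.82
ee_pos: [0.4595, -0.0746, 0.0357]
tcp_rot: [180.0, 0.0, 84.5]
wrist_force: [-0.2, -0.3, 5.3]
opening: 0.0068
grasp_force: 59.3
```

```bash
python3 -m inch '[[[0,0,0,-20,0,0,0],[0,0,0,-40,0,0,0],[0,0,0,-50,0,0,0],[0,0,0,-60,0,0,0],[0,0,0,-50,0,0,0],[0,0,0,0,0,0,0]]]' 60
python3 - <<'E'
from h import *
z=np.load("rig.npz");r=z["r"];print(r);M=rigR(-.0755)
plan(r[:3]+M@[.004,.095,.165],toolR(M),8)
E
```

```text
time: 6.58
ee_pos: [0.4604, -0.0747, 0.2589]
tcp_rot: [179.7, 0.0, 84.5]
wrist_force: [0.6, -0.1, -1.4]
opening: 0.0072
grasp_force: 58.7
[ 0.63059628  0.05991227  0.11417274 -0.07446425]
n 8 total shift in tool axes now [244.   88.5  -6. ] turn [-24.68   0.28  -1.16]
[30.5, 11.1, -0.8] [-3.08, 0.04, -0.15]
[30.5, 11.2, -0.1] [-3.08, 0.04, -0.15]
[30.4, 11.2, 0.5] [-3.08, 0.04, -0.15]
[30.4, 11.3, 1.1] [-3.08, 0.04, -0.15]
[30.4, 11.3, 1.7] [-3.08, 0.04, -0.15]
[30.4, 11.2, 2.4] [-3.08, 0.04, -0.15]
[30.3, 11.2, 3.0] [-3.08, 0.04, -0.15]
[30.3, 11.1, 3.6] [-3.08, 0.04, -0.15]
```

```bash
python3 -m inch '[[[0,30.5,11,-1,-3.1,0,-0.15],[0,30.5,11,0,-3.1,0,-0.15],[0,30.5,11,0.5,-3.1,0,-0.15],[0,30.5,11,1,-3.1,0,-0.15],[0,30.5,11,2,-3.1,0,-0.15],[0,30.5,11,2.5,-3.1,0,-0.15],[0,30.5,11,3,-3.1,0,-0.15],[0,30.5,11,3.5,-3.1,0,-0.15]]]' 60 && python3 -m inch '[[[0,0,0,0,0,0,0],[0,0,0,0,0,0,0]]]' 60
python3 - <<'E'
from h import *
z=np.load("rig.npz");r=z["r"];M=rigR(-.0755)
plan(r[:3]+M@[.004,.095,.165],toolR(M),1)
plan(r[:3]+M@[.004,.092,.065],toolR(M),3)
E
```

```text
time: 7.58
ee_pos: [0.5694, 0.1617, 0.259]
tcp_rot: [155.2, 0.3, 85.7]
wrist_force: [0.6, 0.6, -1.1]
opening: 0.0068
grasp_force: 58.7
time: 7.82
ee_pos: [0.569, 0.1606, 0.2594]
tcp_rot: [155.3, 0.3, 85.7]
wrist_force: [-0.2, 0.6, -1.1]
opening: 0.0067
grasp_force: 58.7
n 1 total shift in tool axes now [-0.7  5.2 -4.2] turn [-0.31  0.28  0.12]
[-0.7, 5.2, -4.2] [-0.31, 0.28, 0.12]
n 3 total shift in tool axes now [-3.3  5.7 95.8] turn [-0.31  0.28  0.12]
[-1.1, 1.9, 31.9] [-0.1, 0.09, 0.04]
[-1.1, 1.8, 31.9] [-0.1, 0.09, 0.04]
[-1.2, 1.8, 31.9] [-0.1, 0.09, 0.04]
```

```bash
python3 -m inch '[[[0,-1,3,32,-0.1,0.1,0],[0,-1,3,32,-0.1,0.1,0],[0,-1,3,32,-0.1,0.1,0],[0,0,0,0,0,0,0]]]' 60
cat > nest.py <<'E'
from h import *
import sys
cs={n:viewer.camera(n) for n in("side","top")};z=np.load("rig.npz");r=z["r"];M=rigR(-.0755)
p,R=pose();T=R.as_matrix();G=np.column_stack([T[:,1],T[:,0],-T[:,2]]);o=p-G@[.004,0,.0357]
print("trim est in rest mm",(M.T@(o-r[:3])*1e3).round(1),"rot",Ro.from_matrix(M.T@G).as_rotvec(degrees=True).round(2))
t=[]
for n,off in(("side",(230,140)),("top",(170,130))):
    im=cv2.resize(cs[n]["pixels"][off[1]:off[1]+100,off[0]:off[0]+100,::-1],(400,400),interpolation=cv2.INTER_CUBIC)
    raw=im.copy();wire(im,cs[n],REST,M,r[:3],np.array(off),4,(0,0,255));wire(im,cs[n],TRIM,G,o,np.array(off),4,(255,0,0));t.append(np.vstack([raw[50:350],im[50:350]]))
cv2.imwrite(sys.argv[1],np.hstack(t))
E
python3 nest.py pics/nest1.png
```

```text
time: 8.32
ee_pos: [0.6168, 0.1523, 0.1739]
tcp_rot: [155.2, 0.1, 85.7]
wrist_force: [-0.3, 0.4, 0.0]
opening: 0.0065
grasp_force: 58.7
trim est in rest mm [ 4.8 92.1 30.4] rot [ 0.03 -0.08  0.03]
```

View pics/nest1.png

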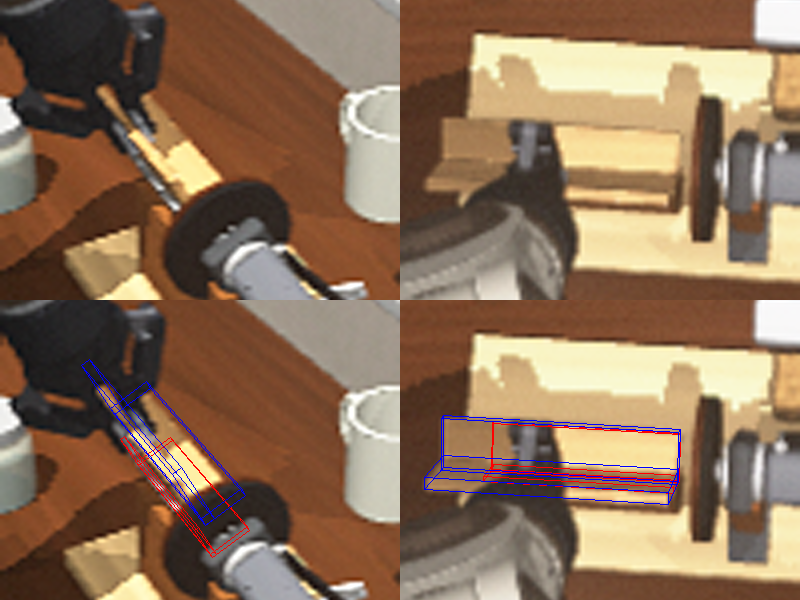

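The top crop shows the held trim over the V (crop 440–680, 120–190) matching the blue prediction. Its right end is at (680,180), short of the disc at (705,165). I lower it into the V.

```bash
python3 -m inch '[[[0,0,0,8,0,0,0],[0,0,0,8,0,0,0],[0,0,0,6,0,0,0],[0,0,0,0,0,0,0]]]' 60; python3 -m inch '[[[0,0,0,2,0,0,0],[0,0,0,2,0,0,0],[0,0,0,0,0,0,0]]]' 60;python3 -m inch '[[[0,0,0,1,0,0,0],[0,0,0,1,0,0,0],[0,0,0,0,0,0,0]]]' 60
```

```text
time: 8.93
ee_pos: [0.6268, 0.1532, 0.1565]
tcp_rot: [155.0, 0.0, 85.8]
wrist_force: [-0.6, -0.3, 0.4]
opening: 0.0066
grasp_force: 58.7
time: 9.3
ee_pos: [0.6286, 0.1531, 0.1535]
tcp_rot: [154.9, -0.0, 85.8]
wrist_force: [-0.1, -0.4, -0.0]
opening: 0.0066
grasp_force: 58.7
time: 9.68
ee_pos: [0.6291, 0.1531, 0.1534]
tcp_rot: [154.9, -0.0, 85.8]
wrist_force: [-11.8, -1.9, 10.7]
opening: 0.007
grasp_force: 60.8
```

```bash
python3 -m inch '[[[0,0,-2,-0.5,0,0,0],[0,0,-2,0,0,0,0],[0,0,0,0,0,0,0]]]' 60; python3 nest.py pics/nest2.png; python3 -m inch '[[[0,0,-1,0.5,0,0,0],[0,0,-1,0,0,0,0],[0,0,0,0,0,0,0]]]' 60;  python3 nest.py pics/nest2.png
```

```text
time: 10.05
ee_pos: [0.6265, 0.1535, 0.1522]
tcp_rot: [154.7, -0.1, 85.8]
wrist_force: [-0.2, -0.4, 6.1]
opening: 0.0066
grasp_force: 59.7
trim est in rest mm [ 2.2 93.1  3.4] rot [ 0.1  -0.27  0.06]
time: 10.52
ee_pos: [0.626, 0.1536, 0.152]
tcp_rot: [154.6, -0.1, 85.7]
wrist_force: [5.1, -0.2, 7.8]
opening: 0.0067
grasp_force: 59.6
trim est in rest mm [ 1.7 93.1  3.5] rot [ 0.11 -0.43  0.02]
```

```bash
python3 -m inch '[[[0,-3,0,0,0,0,0],[0,-3,0,0,0,0,0],[0,-2,0,0,0,0,0],[0,0,0,0,0,0,0]]]' 60; python3 -m inch '[[[0,-1.5,0,0,0,0,0],[0,-1.5,0,0,0,0,0],[0,0,0,0,0,0,0]]]' 60; python3 nest.py pics/nest2.png
```

```text
time: 11.12
ee_pos: [0.6255, 0.1471, 0.1522]
tcp_rot: [154.6, -0.2, 85.9]
wrist_force: [4.4, 6.3, 7.2]
opening: 0.0071
grasp_force: 59.6
time: 11.5
ee_pos: [0.6252, 0.1442, 0.1522]
tcp_rot: [154.6, -0.2, 85.9]
wrist_force: [5.2, 7.2, 6.7]
opening: 0.007
grasp_force: 59.6
trim est in rest mm [ 1.8 83.9  3.7] rot [ 0.3  -0.43  0.08]
```

```bash
python3 -m inch '[[[0,-1,0,0,0,0,0],[0,-1,0,0,0,0,0],[0,0,0,0,0,0,0]]]' 60; python3 -m inch '[[[0,-1,0,0,0,0,0],[0,-1,0,0,0,0,0],[0,0,0,0,0,0,0]]]' 60; python3 nest.py pics/nest2.png
```

```text
time: 11.98
ee_pos: [0.6251, 0.1423, 0.1522]
tcp_rot: [154.6, -0.2, 85.9]
wrist_force: [4.6, 8.0, 6.8]
opening: 0.0068
grasp_force: 59.6
time: 12.35
ee_pos: [0.625, 0.1403, 0.1522]
tcp_rot: [154.6, -0.2, 85.9]
wrist_force: [3.6, 6.9, 7.5]
opening: 0.0068
grasp_force: 59.6
trim est in rest mm [ 1.8 79.9  3.7] rot [ 0.31 -0.42  0.08]
```

View pics/nest2.png

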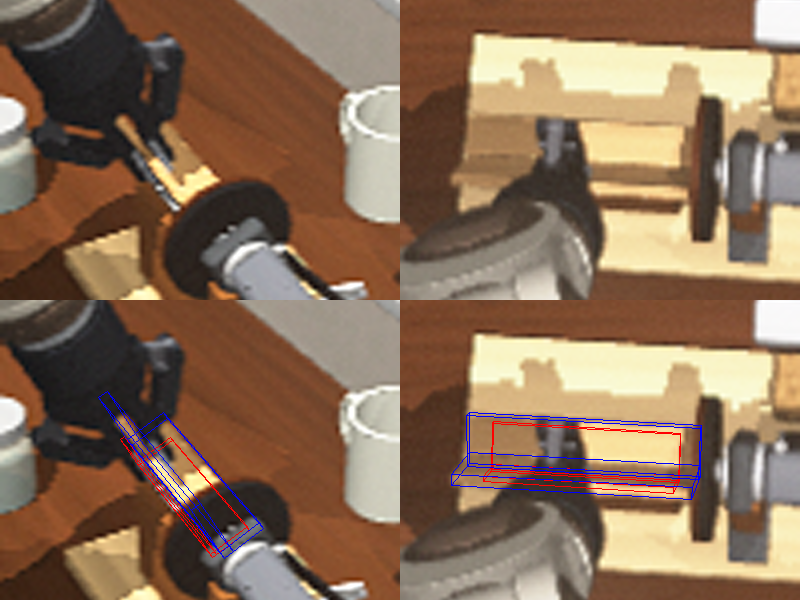

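The trim lies in the V with its end at crop (692,175), about touching the disc edge (693). I keep pushing until the force rises.

```bash
for i in 1 2; do python3 -m inch '[[[0,-1,0,0,0,0,0],[0,-0.5,0,0,0,0,0],[0,0,0,0,0,0,0]]]' 60|egrep 'pos|force'; done
```

```text
ee_pos: [0.6249, 0.1401, 0.1522]
wrist_force: [5.9, 13.9, 5.5]
grasp_force: 59.4
ee_pos: [0.6249, 0.14, 0.1523]
wrist_force: [7.4, 20.6, 4.2]
grasp_force: 59.1
```

```bash
python3 -m inch '[[[0,2,0,1.5,0,0,0],[0,0,0,0,0,0,0],[0,0,0,0,0,0,0]]]' 60|egrep 'pos|force';python3 -m inch '[[[0,0,-0.5,1.5,0,0,0],[0,0,0,0,0,0,0],[0,0,0,0,0,0,0]]]' 60|egrep 'pos|rot|force'; python3 nest.py pics/x.png
```

```text
ee_pos: [0.6251, 0.1402, 0.152]
wrist_force: [-4.7, 11.4, 14.5]
grasp_force: 61.3
ee_pos: [0.6253, 0.1402, 0.152]
tcp_rot: [154.5, -0.3, 86.0]
wrist_force: [-13.0, 10.3, 24.7]
grasp_force: 63.1
trim est in rest mm [ 2.  80.   3.3] rot [ 0.44 -0.51  0.12]
```

```bash
python3 -m inch '[[[0,1,0.5,-3,0,0,0],[0,0,0,0,0,0,0],[30,0,0,0,0,0,0],[30,0,0,0,0,0,0],[30,0,0,0,0,0,0],[30,0,0,0,0,0,0],[30,0,0,0,0,0,0]]]' 60;python3 -m inch '[[[30,0,0,-10,0,0,0],[30,0,0,-25,0,0,0],[30,0,0,-30,0,0,0],[30,0,0,-30,0,0,0],[30,0,0,0,0,0,0]]]' 60
python3 nest.py pics/x.png
cat > chk.py <<'E'
from h import *
import sys
cs={n:viewer.camera(n) for n in("side","top")};z=np.load("rig.npz");r=z["r"];M=rigR(-.0755)
o=r[:3]+M@[.002,.080,.0033];t=[]
for n in cs:print(n,[(np.round(k["position"]).tolist(),round(k["conf"],2)) for k in finder.mark_of(n,"trim")],"exp",proj(cs[n],o).round(1))
for n,off in(("side",(240,150)),("top",(170,130))):
    im=cv2.resize(cs[n]["pixels"][off[1]:off[1]+75,off[0]:off[0]+100,::-1],(400,300),interpolation=cv2.INTER_CUBIC)
    raw=im.copy();wire(im,cs[n],TRIM,M,o,np.array(off),4,(255,0,0));t.append(np.vstack([raw,im]))
cv2.imwrite(sys.argv[1],np.hstack(t))
E
python3 chk.py pics/nest3.png
```

```text
time: 14.92
ee_pos: [0.6229, 0.1384, 0.1491]
tcp_rot: [154.9, -0.0, 85.8]
wrist_force: [0.6, -0.3, -0.0]
opening: 0.0253
grasp_force: 0.0
time: 15.55
ee_pos: [0.5832, 0.1419, 0.2391]
tcp_rot: [154.6, -0.1, 85.8]
wrist_force: [-0.3, 0.4, -0.3]
opening: 0.0254
grasp_force: 0.0
trim est in rest mm [-1.4 77.8 96.9] rot [ 0.07 -0.13  0.1 ]
side [([224.0, 347.0], 0.78), ([213.0, 266.0], 0.7), ([397.0, 386.0], 0.53), ([274.0, 205.0], 0.49)] exp [[273.6 201.9]]
top [([218.0, 183.0], 0.96), ([232.0, 270.0], 0.88), ([126.0, 248.0], 0.68)] exp [[215.7 184.4]]
```

View pics/nest3.png

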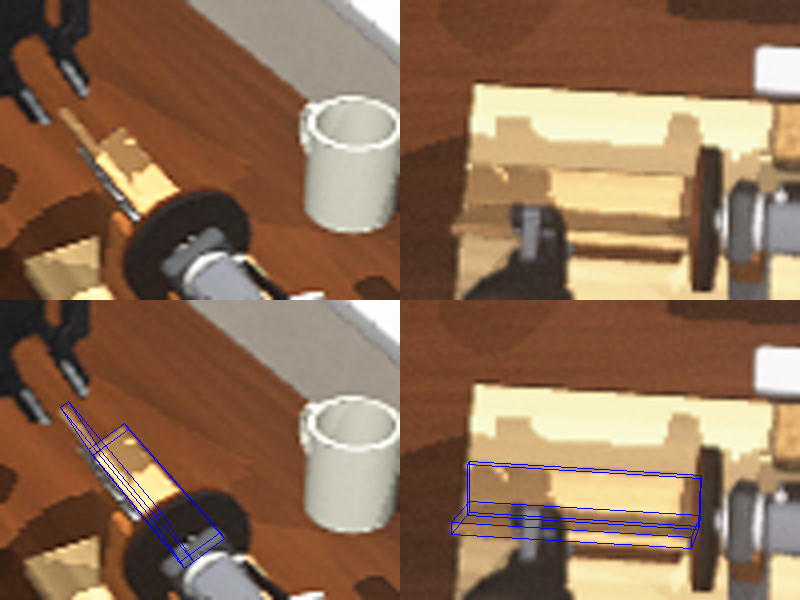

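The trim sits in the V with its end behind the disc rim (top crop 690,200), let go, about 1 px below the blue prediction. That is consistent with home. I move away over the sander and check it unobstructed from there.

```bash
cat > sp.py <<'E'
from h import *
z=np.load("rig.npz");s=z["s"];M=rigR(-.077);o=np.array([s[0],s[1],.143])
p,R=pose();a=M.T@(p-o)*1e3;b=bot.get_obs()
print("sander frame mm",a.round(1),"rotvec to align (tool)",(R.inv()*Ro.from_matrix(toolR(M))).as_rotvec(degrees=True).round(2),"F sander",(M.T@b["wrist_force"]).round(1),"open",round(b["opening"],4),"t",round(b["time"],2))
E
python3 -m inch '[[[0,-20,0,-8,0,0,0],[0,-35,5,0,0,0,0],[0,-40,10,0,0,0,0],[0,-40,15,0,0,0,0],[0,-40,15,0,0,0,0],[0,-35,15,0,0,0,0],[0,-13,10,0,0,0,0],[0,0,0,0,0,0,0]]]' 60 >/dev/null; python3 sp.py
cat > tf.py <<'E'
from h import *
cs={n:viewer.camera(n) for n in("side","top")};r=np.load("rig.npz")["r"];M=rigR(-.0755);Ms={}
for n in cs:
    L=finder.outline_of(n,"trim");e=proj(cs[n],r[:3]+M@[.01,.08,.02])[0]
    L=[k for k in L if np.hypot(*(np.array(k["extent"][:2])-e))<15]
    if L: print(n,np.round(L[0]["extent"]),L[0]["conf"]);Ms[n]=L[0]["pixels"].astype(np.float32)
# region to ignore: disc silhouette
ig={n:1-(sil(cs[n],[cyl(.05,.102,.115)],M,np.array([*np.load("rig.npz")["s"][:2],.143]))>0) for n in cs}
def c(p): return -sum(iou(sil(cs[n],TRIM,M@Ro.from_rotvec(p[3:6]).as_matrix(),r[:3]+M@p[:3])*ig[n],Ms[n]*ig[n]) for n in Ms)
x0=np.array([.0,.08,.0,0,0,0]);q=minimize(c,x0,method="Nelder-Mead",options=dict(initial_simplex=x0+np.vstack([np.zeros(6),np.diag([.006,.006,.006,.05,.05,.05])]),maxiter=600))
print((q.x[:3]*1e3).round(1),np.degrees(q.x[3:]).round(1),q.fun,"home",c(x0))
E
python3 tf.py
```

```text
sander frame mm [ 60.7 -32.2 114.3] rotvec to align (tool) [ 0.09 -0.06  0.08] F sander [-0.1  0.4 -0.6] open 0.0001 t 16.85
side [271. 193.  20.  25.] 0.6
top [214. 180.  59.  27.] 0.59
[-1.  80.3 -3. ] [ 3.   2.3 -1.1] -1.6847932930095642 home -1.624664295610882
```

```bash
python3 -m inch '[[[0,0,5,30,0,0,0],[0,0,0,30,0,0,0],[0,0,0,30,0,0,0],[0,0,0,20,0,0,0],[0,0,0,5,0,0,0],[0,0,0,0,0,0,0]]]' 60 >/dev/null; python3 sp.py
python3 - <<'E'
from h import *
cs={n:viewer.camera(n) for n in("side","top")};r=np.load("rig.npz")["r"];M=rigR(-.0755);s=np.load("rig.npz")["s"];S=rigR(-.077);o=np.array([s[0],s[1],.143])
for n in cs:print(n,[(np.round(k["position"]).tolist(),round(k["conf"],2)) for k in finder.mark_of(n,"lever_tip")],"exp",proj(cs[n],o+S@[.0465,-.0084,0]).round(1))
t=[]
p,R=pose()
for n,off in(("side",(240,150)),("top",(170,130))):
    for of in(off,(off[0]+(55 if n=="side" else 80),off[1]+(55 if n=="side" else 0))):
        im=cv2.resize(cs[n]["pixels"][of[1]:of[1]+75,of[0]:of[0]+100,::-1],(400,300),interpolation=cv2.INTER_CUBIC)
        if of==off: wire(im,cs[n],TRIM,M,r[:3]+M@[0,.08,0],np.array(off),4,(255,0,0))
        else:
            q=(proj(cs[n],p)[0]+.5-of)*4;cv2.circle(im,(int(q[0]),int(q[1])),3,(0,0,255),1)
            q=(proj(cs[n],o+S@[.0465,-.0084,0])[0]+.5-of)*4;cv2.circle(im,(int(q[0]),int(q[1])),3,(0,255,0),1)
        t.append(im)
cv2.imwrite("pics/lev1.png",np.vstack([np.hstack(t[:2]),np.hstack(t[2:])]))
E
```

```text
sander frame mm [ 66.  -30.7  -0.1] rotvec to align (tool) [ 0.12 -0.1   0.18] F sander [-0.3  0.2  0.5] open -0.0003 t 17.8
side [] exp [[320.4 224.7]]
top [] exp [[289.8 170.5]]
```

View pics/lev1.png

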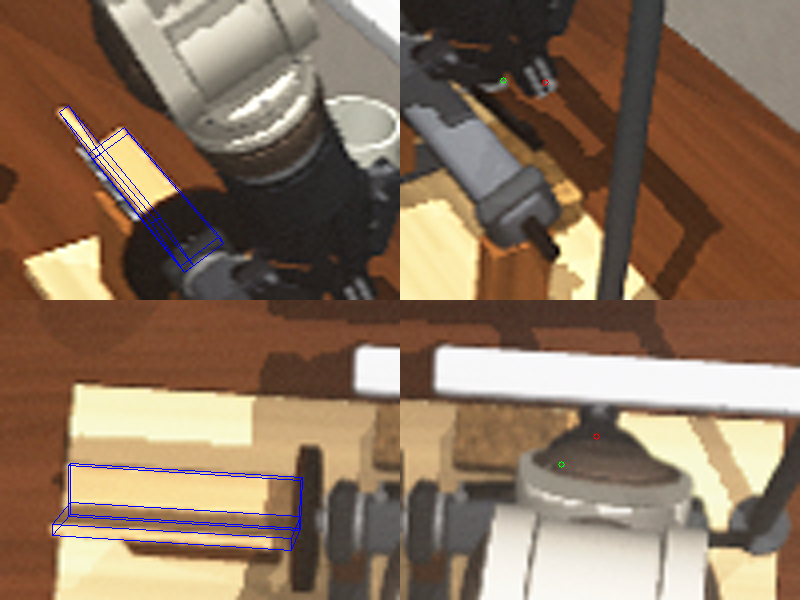

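The trim matches the home wireframe (blue) in both views. The shut fingers (side crop 543,85) stand beside and behind the lever tip (green, 503,80). I move in, then push forward.

```bash
python3 -m inch '[[[0,0,-8,2,0,0,0],[0,0,-6,2,0,0,0],[0,0,-4,0,0,0,0],[0,0,0,0,0,0,0]]]' 60 >/dev/null; python3 sp.py;python3 -m inch '[[[0,5,0,0,0,0,0],[0,5,0,0,0,0,0],[0,4,0,0,0,0,0],[0,0,0,0,0,0,0]]]' 60 >/dev/null; python3 sp.py
```

```text
sander frame mm [ 49.1 -31.2  -4.2] rotvec to align (tool) [ 0.3  -0.07  0.17] F sander [ 9.2  0.1 -5.1] open -0.0001 t 18.5
sander frame mm [ 49.2 -17.9  -3.9] rotvec to align (tool) [0.3  0.02 0.14] F sander [ 6.  -4.5 -1. ] open -0.0001 t 19.0
```

```bash
python3 -m inch '[[[0,0,4,0,0,0,0],[0,4,0,0,0,0,0],[0,4,0,0,0,0,0],[0,0,0,0,0,0,0]]]' 60 >/dev/null; python3 sp.py;python3 -m inch '[[[0,4,0,0,0,0,0],[0,3,0,0,0,0,0],[0,0,0,0,0,0,0]]]' 60 >/dev/null; python3 sp.py
```

```text
sander frame mm [51.5 -8.4 -4.7] rotvec to align (tool) [ 0.09 -0.13  0.2 ] F sander [ 0.6 -1.4  0.1] open -0.0001 t 19.5
sander frame mm [51.5 -1.6 -4.7] rotvec to align (tool) [ 0.09 -0.12  0.19] F sander [ 0.9 -1.3 -0.3] open 0.0001 t 19.88
```

```bash
for i in 1 2 3; do python3 -m inch '[[[0,2,0,0,0,0,0],[0,1,0,0,0,0,0],[0,0,0,0,0,0,0]]]' 60 >/dev/null; python3 sp.py;done
```

```text
sander frame mm [51.3  1.  -4.8] rotvec to align (tool) [ 0.06 -0.1   0.17] F sander [-0.6 -2.4  1.2] open -0.0005 t 20.25
sander frame mm [51.6  3.9 -4.7] rotvec to align (tool) [ 0.09 -0.08  0.16] F sander [ 0.1 -3.9 -1. ] open -0.0001 t 20.62
sander frame mm [51.8  7.1 -4.5] rotvec to align (tool) [ 0.12 -0.1   0.17] F sander [ 2.  -4.7  0.1] open -0.0 t 21.0
```

```bash
for i in 1 2; do python3 -m inch '[[[0,1.5,0,0,0,0,0],[0,1,0,0,0,0,0],[0,0,0,0,0,0,0]]]' 60 >/dev/null; python3 sp.py;done
```

```text
sander frame mm [52.2  8.9 -4.4] rotvec to align (tool) [ 0.16 -0.02  0.14] F sander [ 2.  -6.3 -0.2] open 0.0003 t 21.38
sander frame mm [52.6 10.2 -4.2] rotvec to align (tool) [0.2  0.12 0.1 ] F sander [  3.5 -12.5  -1.4] open 0.0001 t 21.75
```

```bash
python3 -m inch '[[[0,0.7,0,0,0,0,0],[0,0,0,0,0,0,0]]]' 60 >/dev/null; python3 sp.py; python3 -m inch '[[[0,-6,4,0,0,0,0],[0,-10,6,0,0,0,0],[0,-4,0,-20,0,0,0],[0,0,0,-40,0,0,0],[0,0,0,-50,0,0,0],[100,-50,0,-30,0,0,0],[100,-50,0,0,0,0,0],[100,-50,0,0,0,0,0]]]' 60 >/dev/null; python3 sp.py
cat > lv.py <<'E'
from h import *
cs={n:viewer.camera(n) for n in("side","top")};s=np.load("rig.npz")["s"];S=rigR(-.077);o=np.array([s[0],s[1],.143])
for n in cs:
    print(n,[(np.round(k["position"]).tolist(),round(k["conf"],2)) for k in finder.mark_of(n,"lever_tip")],"back",proj(cs[n],o+S@[.0465,-.0084,0]).round(0),"fwd",proj(cs[n],o+S@[.0457,.0253,0]).round(0))
    print(n,"pad",[(np.round(k["position"]).tolist(),round(k["conf"],2)) for k in finder.mark_of(n,"paddle_pad")],"exp",proj(cs[n],o+S@[.036,-.036,0]).round(0))
    h=cs[n]["pixels"].astype(int)
    for nm,y in(("back",(-.0084)),("fwd",.0253)):
        q=proj(cs[n],o+S@[.044,y*.9,0])[0].round().astype(int);print(nm,h[q[1]-3:q[1]+4,q[0]-3:q[0]+4].sum(2).tolist())
E
python3 lv.py
```

```text
sander frame mm [52.8 10.7 -4.1] rotvec to align (tool) [0.23 0.14 0.09] F sander [  5.3 -13.   -0.6] open 0.0001 t 22.0
sander frame mm [  61.7 -158.   137.6] rotvec to align (tool) [ 0.17 -0.17  0.23] F sander [-21.2  19.1   7.1] open 0.0545 t 23.0
side [] back [[320. 225.]] fwd [[314. 218.]]
side pad [([322.0, 233.0], 0.56), ([332.0, 156.0], 0.15)] exp [[323. 233.]]
back [[89, 84, 80, 92, 105, 95, 92], [161, 158, 158, 137, 113, 108, 96], [168, 168, 135, 119, 102, 109, 102], [148, 120, 107, 107, 99, 105, 116], [101, 97, 101, 104, 103, 113, 125], [107, 109, 102, 87, 101, 115, 120], [112, 111, 97, 95, 96, 102, 102]]
fwd [[211, 230, 233, 238, 206, 114, 77], [204, 224, 231, 239, 193, 113, 89], [333, 508, 428, 221, 187, 114, 85], [371, 520, 436, 267, 192, 111, 89], [295, 477, 472, 381, 236, 122, 90], [81, 273, 417, 331, 143, 101, 92], [106, 94, 87, 90, 90, 91, 89]]
top [([276.0, 171.0], 0.54)] back [[290. 171.]] fwd [[277. 170.]]
top pad [([300.0, 176.0], 0.69)] exp [[300. 175.]]
back [[328, 331, 316, 346, 355, 317, 261], [342, 322, 302, 304, 338, 322, 303], [337, 321, 299, 292, 297, 314, 320], [326, 340, 323, 301, 290, 291, 296], [236, 242, 256, 266, 264, 268, 274], [186, 186, 204, 202, 202, 196, 199], [168, 160, 156, 160, 164, 152, 153]]
fwd [[331, 351, 336, 327, 334, 329, 308], [328, 348, 339, 324, 312, 310, 307], [334, 320, 328, 340, 316, 302, 306], [237, 269, 434, 476, 336, 286, 282], [173, 214, 348, 498, 486, 351, 278], [276, 251, 261, 358, 497, 469, 360], [355, 341, 321, 283, 382, 533, 463]]
```

The lever is forward (top mark 276,171 against 277,170 expected). The retreat leaned on the lamp post though (about 29 N), so I back out at once the way I came.

```bash
python3 -m inch '[[[70,30,-10,0,0,0,0],[70,50,-10,0,0,0,0],[70,40,0,0,0,0,0],[70,0,0,0,0,0,0]]]' 60; python3 sp.py
```

```text
time: 23.8
ee_pos: [0.5993, -0.0872, 0.2849]
tcp_rot: [154.8, -0.0, 86.0]
wrist_force: [-0.3, -0.1, 0.3]
opening: 0.0598
grasp_force: 0.0
sander frame mm [ 41.7 -35.1 137.2] rotvec to align (tool) [ 0.2  -0.2   0.33] F sander [-0.1 -0.2  0.4] open 0.0598 t 23.8
```

```bash
python3 -m inch '[[[100,0,-18,0,0,0,0.2],[100,-1,-18,0,0,0,0],[100,0,0,0,0,0,0],[100,0,0,0,0,0,0],[100,0,0,0,0,0,0]]]' 40; python3 sp.py; python3 -m inch '[[[100,0,0,25,0,0,0],[100,0,0,30,0,0,0],[100,0,0,30,0,0,0],[100,0,0,20,0,0,0],[100,0,0,10,0,0,0],[100,0,0,0,0,0,0]]]' 40 >/dev/null; python3 sp.py
```

```text
time: 24.42
ee_pos: [0.5676, -0.0885, 0.2684]
tcp_rot: [154.9, -0.1, 85.6]
wrist_force: [0.7, 0.1, 0.5]
opening: 0.0853
grasp_force: 0.0
sander frame mm [  6.1 -38.8 135.4] rotvec to align (tool) [ 0.13 -0.09 -0.04] F sander [0.8 0.2 0.1] open 0.0853 t 24.43
sander frame mm [  5.5 -38.4  19.8] rotvec to align (tool) [ 0.04 -0.1  -0.03] F sander [0.3 0.4 0.8] open 0.0859 t 25.18
```

```bash
python3 -m inch '[[[100,0,0,10,0,0,0],[100,0,0,10,0,0,0],[100,0,0,10,0,0,0],[100,0,0,8,0,0,0],[100,2,0,4,0,0,0],[100,0,0,0,0,0,0]]]' 40 >/dev/null; python3 sp.py;python3 -m inch '[[[0,0,0,0,0,0,0],[0,0,0,0,0,0,0],[0,0,0,0,0,0,0],[0,0,0,0,0,0,0]]]' 40; python3 sp.py
```

```text
sander frame mm [  5.6 -36.2 -22.1] rotvec to align (tool) [ 0.07 -0.1  -0.03] F sander [1.  0.5 0.2] open 0.0856 t 25.93
time: 26.42
ee_pos: [0.6324, -0.0912, 0.1266]
tcp_rot: [155.0, -0.1, 85.6]
wrist_force: [-18.0, 1.5, 11.7]
opening: 0.045
grasp_force: 45.4
sander frame mm [  5.  -36.6 -20.4] rotvec to align (tool) [ 0.02 -0.08 -0.05] F sander [-11.5   0.1  18.2] open 0.045 t 26.43
```

```bash
python3 -m inch '[[[0,0,0,0,0,0,0],[0,0,0,0,0,0,0],[0,0,0,0,0,0,0],[0,0,0,0,0,0,0],[0,0,0,0,0,0,0],[0,0,0,0,0,0,0],[0,0,0,0,0,0,0],[0,0,0,0,0,0,0]]]' 40; python3 lv.py | grep pad; python3 -m inch '[[[0,0,0,0,0,0,0],[0,0,0,0,0,0,0]]]' 50|egrep 'time|open'
python3 -m inch '[[[100,0,0,0,0,0,0],[100,0,0,0,0,0,0],[100,0,0,0,0,0,0],[100,0,0,0,0,0,0],[100,0,0,0,0,0,0],[100,0,0,-10,0,0,0]]]' 40; python3 sp.py
```

```text
time: 27.42
ee_pos: [0.6324, -0.0912, 0.1266]
tcp_rot: [155.0, -0.1, 85.6]
wrist_force: [-17.6, 1.3, 11.2]
opening: 0.0443
grasp_force: 45.4
side pad [([231.0, 198.0], 0.72)] exp [[323. 233.]]
top pad [([276.0, 170.0], 0.52), ([301.0, 179.0], 0.45)] exp [[300. 175.]]
time: 27.98
opening: 0.0444
time: 28.72
ee_pos: [0.6289, -0.0908, 0.1341]
tcp_rot: [155.0, -0.1, 85.6]
wrist_force: [-0.2, 0.2, -0.7]
opening: 0.0852
grasp_force: 0.0
sander frame mm [  5.  -36.3 -12.2] rotvec to align (tool) [ 0.   -0.1  -0.04] F sander [-0.5  0.2 -0.6] open 0.0852 t 28.73
```

Now I retreat straight along +z and then towards the robot, and check.

```bash
python3 -m inch '[[[100,0,0,-20,0,0,0],[100,0,0,-40,0,0,0],[100,0,0,-40,0,0,0],[100,0,0,-40,0,0,0],[100,0,-30,-20,0,0,0],[100,0,-50,0,0,0,0],[100,0,-50,0,0,0,0],[100,0,-50,0,0,0,0]]]' 40; python3 -m inch '[[[100,0,-40,0,0,0,0],[100,0,0,0,0,0,0]]]' 40; python3 sp.py; python3 lv.py|grep -v '\[\[.*, .*\], \[.*\], \[.*\], \['; python3 tf.py
python3 - <<'E'
from h import *
cs={n:viewer.camera(n) for n in("side","top")}
for t in "cork_block hammer screwdriver screw_jar glue bracket".split(): print(t,{n:[(np.round(x["position"]).tolist(),round(x["conf"],2)) for x in finder.mark_of(n,t)[:2]] for n in cs})
E
```

```text
time: 29.72
ee_pos: [0.3978, -0.073, 0.2033]
tcp_rot: [154.8, -0.1, 85.6]
wrist_force: [-0.5, -1.1, 0.9]
opening: 0.0851
grasp_force: 0.0
time: 29.98
ee_pos: [0.3617, -0.0704, 0.1855]
tcp_rot: [155.0, -0.1, 85.6]
wrist_force: [0.2, -0.6, 1.0]
opening: 0.0852
grasp_force: 0.0
sander frame mm [-216.1  -36.6  147.7] rotvec to align (tool) [ 0.05 -0.08 -0.07] F sander [ 0.6 -0.6  0.8] open 0.0852 t 29.98
side [([314.0, 218.0], 0.51)] back [[320. 225.]] fwd [[314. 218.]]
side pad [([325.0, 232.0], 0.7)] exp [[323. 233.]]
top [([277.0, 169.0], 0.55)] back [[290. 171.]] fwd [[277. 170.]]
top pad [([297.0, 177.0], 0.7)] exp [[300. 175.]]
side [271. 193.  18.  23.] 0.74
top [213. 179.  53.  23.] 0.57
[-0.9 80.  -3.3] [1.  1.8 1. ] -1.7195914620659147 home -1.6460456160834076
cork_block {'side': [([324.0, 252.0], 0.56), ([194.0, 201.0], 0.34)], 'top': [([277.0, 166.0], 0.88)]}
hammer {'side': [([398.0, 385.0], 0.77)], 'top': [([424.0, 198.0], 0.59), ([143.0, 204.0], 0.4)]}
screwdriver {'side': [([292.0, 400.0], 0.8), ([195.0, 201.0], 0.38)], 'top': [([392.0, 272.0], 0.73)]}
screw_jar {'side': [([229.0, 198.0], 0.68), ([333.0, 157.0], 0.61)], 'top': [([141.0, 209.0], 0.73)]}
glue {'side': [([195.0, 201.0], 0.82)], 'top': [([126.0, 249.0], 0.64), ([426.0, 200.0], 0.61)]}
bracket {'side': [], 'top': [([143.0, 277.0], 0.52)]}
```

```bash
python3 -c "from workcell import bot; print(bot.job_done())"
```

```text
the job is handed in; nothing more can be done
None
```

The job is handed in at about 30 s: the trim measured home in the rest to about 3 mm, the lever is forward, and the paddle was held home about 1.5 s and reads sprung back out; my retreat leaned on the lamp post at about 29 N, no bystander shows any clear shift, and the verdict was not shown.

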